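# Find the full pigment tin by its weight

## Robot

A 6-joint arm with a two-finger parallel gripper is mounted at the origin on the work surface. World frame = base frame: x ahead of the robot, y to its left, z up, the work surface at z = 0. Lengths are in m, angles in rad, forces in N, time in s.
With the tool pointing down it reaches from about 0.3 to 0.75 m from the base axis. Payload 8.5 kg.
Tool frame: the origin (TCP) lies between the finger pads; the fingertips stand 11 mm ahead of it and the grasp point (between the pads) lies 8 mm behind it; z points along the fingers, y is the line along which they close (so a half turn about z gives the same grasp; the last joint's range is limited). The gripper opens to 88 mm and grips with 3 to 60 N. Pads are 18 mm wide; open, the fingers measure 123 mm over their backs; the gripper's body (75 mm by 187 mm) begins 45 mm behind the grasp point.
Start: joints at [-1.411, 0.381, 1.297, -0, 1.464, -0.215], TCP at [0.201, -0.512, 0.25] pointing down, gripper open.
Joint ranges: [-3.11, 3.11], [-0.89, 2.33], [0.22, 2.48], [-1.42, 4.56], [0.17, 2.85], [-2.88, 2.88]. Speed limits (rad/s): [2.39, 2.39, 3.14, 3.14, 3.14, 3.14].

## Interface

Orientations are given as [roll, pitch, yaw] about the fixed x, y, z axes, in that order (R = Rz(yaw) Ry(pitch) Rx(roll)).
In Python, from rig import * gives the robot as it stands.
- The arm moves only by the tool jog_arm, never from a script. Its argument "targets" is a list of rows, each a list of 3 entries, a list of its own where there are three numbers: the opening, from -1 (shut) to 1 (fully open), so that 0 is half open, then the shift along the tool's x, y, z in cm, then the turn about the tool's z in rad. In form: [[jaw, [x, y, z], roll], ...]. A call has 1 to 10 rows; each row shifts and turns the commanded pose from where the row before left it, along the tool's axes as they then stand; what a row does not reach is not made up. A row lasts 1/12 s, in which the tool goes at most 41.7 mm and 7.16 degrees, less where a joint would pass 70% of its speed; a pose out of reach is approached as far as the arm can. A call is refused whole if a number of a shift passes 4.17 or a number of a turn 0.125, either way. A call with a gripper value outside its range is refused whole. The fingers move at their own pace and stop on an object; "newtons" is the grip in N (left out, the last holds). Time passes only in rows, so rows that do not move let the fingers close. It gives the time, the measured TCP pose, the force, the opening and the grip force at its end, in the units of the state.
- observe(): the state, without advancing time (a new reading comes with each control period).
- capture(name): name is "side" or "top" or "wrist"; returns the picture (420x560x3 uint8, red, green, blue); there is no depth.
- camera_info(name): a dict with "intrinsics" (3x3 intrinsics, pixels), "R" (3x3) and "t" (3): a world point X has camera coordinates R X + t; the wrist camera has in their place "mount" (4x4, takes a point from camera to tool coordinates, whose origin is the TCP and whose axes are the flange's). Camera axes: x right, y down, z forward; pixel columns grow to the right and rows downward; lengths in m; the calibration is good to about 2 mm. A picture is of the moment at which its call begins: read the wrist's pose just before it. camera_info takes no time and is no camera call.
- hand_in(): hands the job in; it is judged then, once.
The state is a dict: "t": time; "joint_positions": joint angles; "joint_velocities": joint speeds; "joint_efforts": joint torques, N m; "tool_pos": TCP position; "tcp_rot": TCP orientation; "force": force on the tool from outside, world axes, zero at the start; "moment": the same for the moment, N m; "width": finger opening in m; "grip_force": force on a finger pad.
Only numpy, scipy, OpenCV 4.12 (cv2) and the standard library are available. Lean on these libraries where they do the work, as an engineer would, in place of code of your own. Each camera call takes 0.05 s, during which the arm holds its last target. There are 200 camera calls.

## Task

One of the three tins on the ware board still holds a whole block of pigment and is clearly the heaviest: find it by feel. Beginning at the end of the board where the little bisque cup stands and going along the row, lift each tin straight up about 5 cm, keep it there a moment to judge its weight, and set it gently back upright on its own disc. When all three have been lifted, hold the heaviest one up, upright and at least 10 cm clear of the board, and finish while still holding it, with the other two standing on their discs and the cup and the white kiln prop left where they are.

Things in the scene. Friction and masses are not known exactly. Their poses are not given: they have to be found in the camera images.
- tin_p_center (a point): one of three closed upright metal tins, alike to the eye: plain cylinder, flat lid, 64 mm in diameter, 60 mm tall, on a cork disc of the board within 6 mm of its centre. This point: on its axis, 30 mm above its underside; z up. One tin weighs 0.45 to 0.55 kg, the other two 0.14 to 0.22 kg; which is which differs each time. A solid block lies inside with 2.5 mm play
- tin_q_center (a point): one of three closed upright metal tins, alike to the eye: plain cylinder, flat lid, 64 mm in diameter, 60 mm tall, on a cork disc of the board within 6 mm of its centre. This point: on its axis, 30 mm above its underside; z up. One tin weighs 0.45 to 0.55 kg, the other two 0.14 to 0.22 kg; which is which differs each time. A solid block lies inside with 2.5 mm play
- tin_r_center (a point): one of three closed upright metal tins, alike to the eye: plain cylinder, flat lid, 64 mm in diameter, 60 mm tall, on a cork disc of the board within 6 mm of its centre. This point: on its axis, 30 mm above its underside; z up. One tin weighs 0.45 to 0.55 kg, the other two 0.14 to 0.22 kg; which is which differs each time. A solid block lies inside with 2.5 mm play
- board: plywood ware board, fixed flat on the table, 160 mm wide, 620 mm long and 18 mm thick (top at z = 0.018); origin at the centre of its underside, its y axis along its length. Three flat round cork discs, 92 mm across, are let flush into its top in a row at y = -0.14, 0 and +0.14 m of the board; one tin stands on each
- cup_center (a point): small open cup of unglazed fired clay, 56 mm across and 45 mm tall, standing loose at one end of the board, about 115 mm from the centre of the nearest disc; it may be at either end. It marks where to begin. This point is its centre, half-way up. Leave it alone
- prop_center (a point): white square kiln prop, 40 x 40 x 50 mm tall, standing loose at the other end of the board, about 115 mm from the nearest disc. This point is its centre. Leave it alone
There are look-alikes about, which are no part of the job. Leave any black or blue look-alike of the part that bears tin_p_center alone.

How it is judged:
By the outcome, as a careful person would: the job done as asked, in the order asked, and still so for the second after the job is handed in, while the arm keeps its last pose, push and grip.
It also fails if it takes over 69 s, if anything falls off the work surface, if the arm or the gripper's body presses on something with over 40 N, if the wrist force passes 120 N, or if a joint passes its speed limit or range.

## Working session

There is one attempt and no reset: what is moved stays moved. The work goes in short steps, Python scripts to look and compute and a tool call to move; the robot and the scene stay as the last step left them, time stands still between calls to the robot, and variables do not carry over. Pictures are saved under pics/ and viewed, at most 10 in all, crops included, and the job is handed in when it is done.

Besides the shell and the picture viewer there is one more tool, called after "Request:" by a JSON object that holds its "op" and its "data". jog_arm: Moves the arm, as the interface text tells. Its arguments: {"type":"object","properties":{"targets":{"type":"array"},"newtons":{"type":"number"}},"required":["targets"]}

```bash
mkdir -p pics; python3 - <<'E'
from rig import *
import cv2
for n in("top","side"):
    cv2.imwrite(f"pics/{n}1.png",capture(n)[:,:,::-1])
    c=camera_info(n);print(n,c)
s=observe();print(s)
E
```

```text
top {'intrinsics': array([[450.41300987,   0.        , 282.77798956],
       [  0.        , 450.41300987, 208.04040667],
       [  0.        ,   0.        ,   1.        ]]), 'R': array([[-0.02127528, -0.99976421, -0.00434509],
       [-0.99716313,  0.02153339, -0.07212499],
       [ 0.07220155,  0.00279829, -0.99738614]]), 't': array([0.03149124, 0.604778  , 1.01653757])}
side {'intrinsics': array([[392.38991686,   0.        , 281.79223373],
       [  0.        , 392.38991686, 216.51188688],
       [  0.        ,   0.        ,   1.        ]]), 'R': array([[-0.98103563, -0.1938123 , -0.00242559],
       [-0.1144749 ,  0.58945474, -0.79964905],
       [ 0.1564116 , -0.78420654, -0.60046275]]), 't': array([0.56717962, 0.09535637, 0.86110626])}
{'t': 0.1, 'joint_positions': array([-1.41131747e+00,  3.81137239e-01,  1.29813700e+00,  1.09437072e-05,
        1.46359423e+00, -2.15303630e-01]), 'joint_velocities': array([-0.0009652 , -0.00041448, -0.00479231,  0.00153037, -0.00012968,
        0.00099922]), 'joint_efforts': array([ 3.94243907e-03, -4.38650250e+01, -2.24912453e+01,  7.14879460e-02,
        3.41591751e-02, -6.71594057e-05]), 'tool_pos': array([ 0.20130024, -0.51159499,  0.24921105]), 'tcp_rot': array([-3.14034862e+00, -2.83198163e-04,  3.74781129e-01]), 'force': array([ 0.24477009, -0.42711554, -0.98596069]), 'moment': array([ 0.02202461,  0.00540911, -0.02138626]), 'grip_force': 0.0, 'width': 0.08793698421710625}
```

View pics/top1.png

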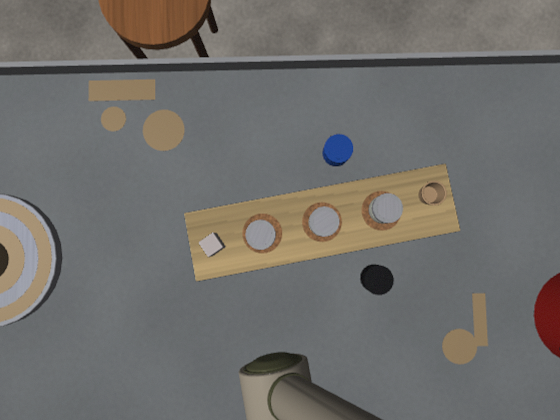

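View pics/side1.png

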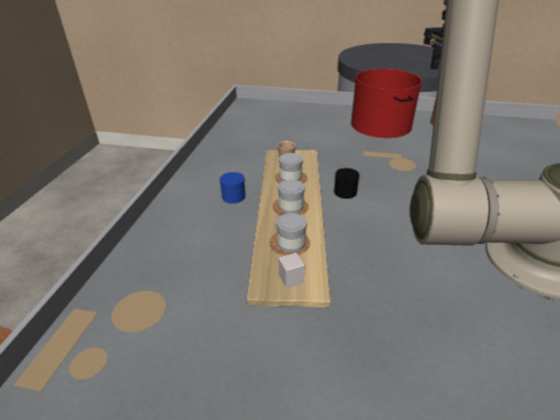

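The top view shows three grey-lidded tins on cork discs at about (260,235), (323,221) and (386,208). The cup is at (431,193), at the right (-y) end, and the prop is at (210,244). The look-alikes are blue at (338,149) and black at (377,279), both off the board. The three grey tins on the corks are my targets, and I'll check them in a crop.

```bash
cat > h.py <<'E'
from rig import *
import numpy as np, cv2
def ray(name,uv,z):
    c=camera_info(name);K,R,t=c["intrinsics"],c["R"],c["t"]
    o=-R.T@t; d=R.T@np.linalg.solve(K,[uv[0],uv[1],1]); return o+d*(z-o[2])/d[2]
E
python3 - <<'E'
from h import *
im=capture("top"); hsv=cv2.cvtColor(im,cv2.COLOR_RGB2HSV)
big=cv2.resize(im[160:290,180:470],None,fx=2.7,fy=2.7,interpolation=cv2.INTER_CUBIC)
cv2.imwrite("pics/crop.png",big[:,:,::-1])
m=((hsv[...,1]<40)&(hsv[...,2]>125)).astype(np.uint8); m[:165]=0;m[285:]=0;m[:,:185]=0;m[:,460:]=0
n,l,s,c=cv2.connectedComponentsWithStats(m)
for i in range(1,n):
    if s[i,4]>150: print(s[i],c[i],ray("top",c[i],0.078))
for nm,uv,z in(("cup",(431,193),.06),("prop",(210,244),.068),("blue",(338,149),.06),("black",(377,279),.06)):print(nm,ray("top",uv,z))
a=[ray("top",p,.018) for p in((185,213),(445,165),(459,231),(196,280))]
print(np.array(a),np.mean(a,0)); print(camera_info("wrist"))
E
```

```text
[373 193  30  30 690] [387.6115942  207.51449275] [ 0.59747088 -0.21000425  0.078     ]
[309 206  30  31 707] [323.62659123 221.16265912] [ 0.57072301 -0.06986165  0.078     ]
[245 220  30  30 694] [259.84149856 234.28242075] [0.54519526 0.06938768 0.078     ]
[199 232  23  25 319] [210.         244.40125392] [0.52558802 0.17790675 0.078     ]
cup [ 0.62895627 -0.31171041  0.06      ]
prop [0.52641622 0.17955496 0.068     ]
blue [ 0.73249725 -0.10811977  0.06      ]
black [ 0.44205497 -0.18491755  0.06      ]
[[ 0.59897619  0.24504248  0.018     ]
 [ 0.6978273  -0.36095432  0.018     ]
 [ 0.54386429 -0.38588134  0.018     ]
 [ 0.44472766  0.22069922  0.018     ]] [ 0.57134886 -0.07027349  0.018     ]
{'intrinsics': array([[347.62458109,   0.        , 280.87783461],
       [  0.        , 347.62458109, 206.98904187],
       [  0.        ,   0.        ,   1.        ]]), 'mount': array([[ 2.58392887e-04, -9.63501039e-01, -2.67704465e-01,
         6.79659203e-02],
       [ 9.99999050e-01,  6.11379654e-04, -1.23521396e-03,
         1.23510751e-03],
       [ 1.35379899e-03, -2.67703891e-01,  9.63500282e-01,
        -1.35071350e-01],
       [ 0.00000000e+00,  0.00000000e+00,  0.00000000e+00,
         1.00000000e+00]])}
```

View pics/crop.png

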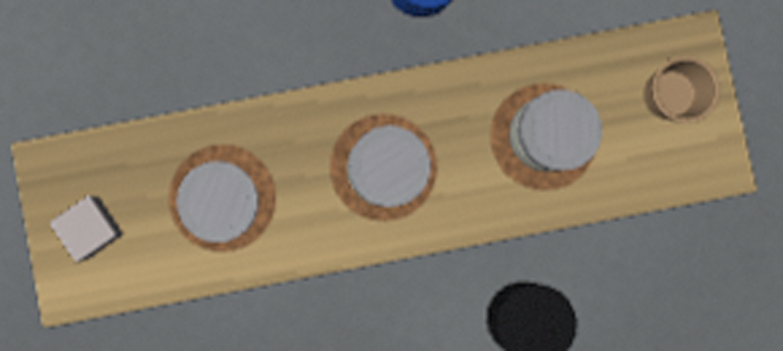

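The crop confirms three identical grey tins on the corks, with the cup at the right end. I'll start the approach to the cup-end tin.

Request:
{"op": "jog_arm", "data": {"targets": [[1,[3.5,1.2,0],-0.125],[1,[3.5,1.2,0],-0.125],[1,[3.5,1.2,0],-0.125],[1,[3.5,1.2,0],-0.125],[1,[3.5,1.2,0],-0.125],[1,[3.5,1.2,0],-0.125],[1,[3.5,1.2,0],-0.125],[1,[3.5,1.2,0],-0.125],[1,[3.5,1.2,0],-0.125],[1,[3.5,1.2,0],-0.125]]}}

```text
t: 0.98
tool_pos: [0.4871, -0.3126, 0.2492]
tcp_rot: [-3.141, -0.001, 1.631]
force: [0.0, -0.5, -0.1]
width: 0.0878
grip_force: 0.0
```

```bash
cat >> h.py <<'E'
from scipy.spatial.transform import Rotation as Ro
T=dict(a=(.5975,-.2100),b=(.5707,-.0699),c=(.5452,.0694))
def togo(x,y,z,yaw=1.733):
    s=observe();R=Ro.from_euler("xyz",s["tcp_rot"]).as_matrix()
    print("t",s["t"],"pos",s["tool_pos"].round(4),s["tcp_rot"].round(3),"shift cm",(R.T@(np.array([x,y,z])-s["tool_pos"])*100).round(2),"roll",round(-(yaw-s["tcp_rot"][2]),3),"F",s["force"].round(2),"w",round(s["width"],4),"q6",s["joint_positions"][[0,5]])
E
python3 -c "
from h import *
togo(*T['a'],.2)"
```

```text
t 0.9833 pos [ 0.4871 -0.3126  0.2492] [-3.141e+00 -1.000e-03  1.631e+00] shift cm [ 9.57 11.64  4.92] roll -0.102 F [ 0.02 -0.49 -0.07] w 0.0878 q6 [-0.77505015 -0.83542543]
```

Request:
{"op": "jog_arm", "data": {"targets": [[1,[0,0,0],-0.102],[1,[1.67,2.51,0.98],0],[1,[1.67,2.51,0.98],0],[1,[1.67,2.51,0.98],0],[1,[1.67,2.51,0.98],0],[1,[1.67,2.51,0.98],0],[1,[0,0,0],0],[1,[0,0,0],0],[1,[0,0,0],0]]}}

```text
t: 1.73
tool_pos: [0.5967, -0.2124, 0.2007]
tcp_rot: [-3.141, 0.0, 1.727]
force: [0.4, -0.4, 0.2]
width: 0.0882
grip_force: 0.0
```

```bash
cat >> h.py <<'E'
def wrist(fn,z=.078):
    s=observe();im=capture("wrist");cv2.imwrite(fn,im[:,:,::-1])
    c=camera_info("wrist");M=c["mount"];K=c["intrinsics"];R=Ro.from_euler("xyz",s["tcp_rot"]).as_matrix()
    o=s["tool_pos"]+R@M[:3,3]
    def f(uv):
        d=R@M[:3,:3]@np.linalg.solve(K,[*uv,1]);return o+d*(z-o[2])/d[2]
    def proj(X):
        p=K@((R@M[:3,:3]).T@(np.array(X)-o));return p[:2]/p[2]
    return im,f,proj
E
python3 - <<'E'
from h import *
togo(*T['a'],.2)
im,f,p=wrist("pics/w1.png")
for k in T: print(k,p([*T[k],.078]))
E
```

```text
t 1.7333 pos [ 0.5967 -0.2124  0.2007] [-3.141  0.     1.727] shift cm [0.23 0.11 0.07] roll -0.006 F [ 0.37 -0.4   0.24] w 0.0882 q6 [-0.52848192 -0.68453004]
a [283.07786644 199.13507602]
b [276.33619976 -11.84549274]
c [ 269.03665349 -304.78715869]
```

View pics/w1.png

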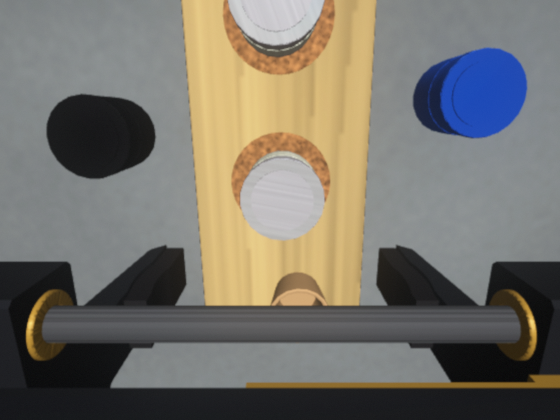

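The lid centre is at about (282,197), and I predicted (283,199), so tin a is within 2 mm. The cup is behind it at (298,290). Black is at (90,135) and blue at (483,93), both clear. Descending.

Request:
{"op": "jog_arm", "data": {"targets": [[1,[0.2,0.1,3.5],-0.006],[1,[0,0,3.5],0],[1,[0,0,3.5],0],[1,[0,0,2.5],0],[1,[0,0,1.5],0],[1,[0,0,1.0],0],[1,[0,0,0.3],0],[1,[0,0,0],0],[1,[0,0,0],0]], "newtons": 30}}

```text
t: 2.53
tool_pos: [0.5981, -0.2107, 0.044]
tcp_rot: [3.14, 0.001, 1.732]
force: [0.2, 0.4, 0.2]
width: 0.088
grip_force: 0.0
```

```bash
python3 -c "
from h import *
togo(*T['a'],.042)"
```

```text
t 2.5333 pos [ 0.5981 -0.2107  0.044 ] [3.140e+00 1.000e-03 1.732e+00] shift cm [ 0.07 -0.05  0.2 ] roll -0.001 F [0.19 0.45 0.24] w 0.088 q6 [-0.52503861 -0.68648371]
```

Request:
{"op": "jog_arm", "data": {"targets": [[0.4,[0,0,0],0],[0.3,[0,0,0],0],[0.2,[0,0,0],0],[-0.2,[0,0,0],0],[-1,[0,0,0],0],[-1,[0,0,0],0],[-1,[0,0,0],0],[-1,[0,0,0],0]], "newtons": 30}}

```text
t: 3.2
tool_pos: [0.5978, -0.21, 0.0433]
tcp_rot: [3.141, 0.0, 1.733]
force: [-1.3, 0.8, 6.6]
width: 0.0639
grip_force: 30.0
```

Request:
{"op": "jog_arm", "data": {"targets": [[-1,[0,0,-0.3],0],[-1,[0,0,-0.7],0],[-1,[0,0,-1],0],[-1,[0,0,-1],0],[-1,[0,0,-1],0],[-1,[0,0,-0.7],0],[-1,[0,0,-0.3],0],[-1,[0,0,0],0],[-1,[0,0,0],0],[-1,[0,0,0],0]]}}

```text
t: 4.03
tool_pos: [0.5975, -0.2099, 0.0922]
tcp_rot: [-3.141, -0.001, 1.733]
force: [-0.0, 0.1, -1.8]
width: 0.0639
grip_force: 30.0
```

Request:
{"op": "jog_arm", "data": {"targets": [[-1,[0,0,0],0],[-1,[0,0,0],0],[-1,[0,0,0],0],[-1,[0,0,0],0],[-1,[0,0,0],0]]}}

```text
t: 4.45
tool_pos: [0.5977, -0.21, 0.0927]
tcp_rot: [-3.142, -0.0, 1.733]
force: [0.1, -0.5, -0.9]
width: 0.064
grip_force: 30.0
```

Request:
{"op": "jog_arm", "data": {"targets": [[-1,[0,0,0],0],[-1,[0,0,0],0],[-1,[0,0,0],0],[-1,[0,0,0],0],[-1,[0,0,0],0]]}}

```text
t: 4.87
tool_pos: [0.5977, -0.21, 0.0927]
tcp_rot: [-3.142, -0.0, 1.733]
force: [-0.7, 0.2, -2.0]
width: 0.0641
grip_force: 30.0
```

Request:
{"op": "jog_arm", "data": {"targets": [[-1,[0,0,0.7],0],[-1,[0,0,1],0],[-1,[0,0,1],0],[-1,[0,0,0.9],0],[-1,[0,0,0.6],0],[-1,[0,0,0.3],0],[-1,[0,0,0.2],0],[-1,[0,0,0.15],0],[-1,[0,0,0],0],[-1,[0,0,0],0]]}}

```text
t: 5.7
tool_pos: [0.5979, -0.2101, 0.0446]
tcp_rot: [3.141, 0.0, 1.733]
force: [-0.4, 0.1, -1.7]
width: 0.0637
grip_force: 30.0
```

Request:
{"op": "jog_arm", "data": {"targets": [[-1,[0,0,0.05],0],[-1,[0,0,0.05],0],[-1,[0,0,0.03],0],[-1,[0,0,0],0],[-1,[0,0,0],0],[-1,[0,0,0],0]]}}

```text
t: 6.2
tool_pos: [0.5978, -0.21, 0.0433]
tcp_rot: [3.141, 0.0, 1.733]
force: [-1.1, 0.7, 2.2]
width: 0.0637
grip_force: 30.0
```

Request:
{"op": "jog_arm", "data": {"targets": [[0.6,[0,0,0],0],[1,[0,0,0],0],[1,[0,0,0],0],[1,[0,0,0],0],[1,[0,0,0],0]]}}

```text
t: 6.62
tool_pos: [0.5977, -0.21, 0.0429]
tcp_rot: [-3.142, -0.0, 1.733]
force: [-0.4, 0.4, -0.8]
width: 0.0877
grip_force: 0.0
```

Request:
{"op": "jog_arm", "data": {"targets": [[1,[0,0,-1.5],0],[1,[0,0,-3],0],[1,[0,0,-3],0],[1,[0,0,-2.5],0],[1,[3,-0.1,0],0],[1,[4,-0.1,0],0],[1,[4,-0.1,0],0],[1,[3.2,-0.1,0],0],[1,[0,0,0],0],[1,[0,0,0],0]]}}

```text
t: 7.45
tool_pos: [0.5708, -0.0693, 0.1433]
tcp_rot: [3.141, 0.0, 1.735]
force: [-0.6, -0.8, -0.5]
width: 0.0879
grip_force: 0.0
```

```bash
python3 - <<'E'
from h import *
togo(*T['b'],.0435)
im=capture("top"); cv2.imwrite("pics/top2.png",im[100:320,150:500,::-1].repeat(2,0).repeat(2,1))
E
```

```text
t 7.45 pos [ 0.5708 -0.0693  0.1433] [3.141 0.    1.735] shift cm [-0.06 -0.02  9.98] roll 0.002 F [-0.6  -0.83 -0.45] w 0.0879 q6 [-0.32655529 -0.4910033 ]
```

View pics/top2.png

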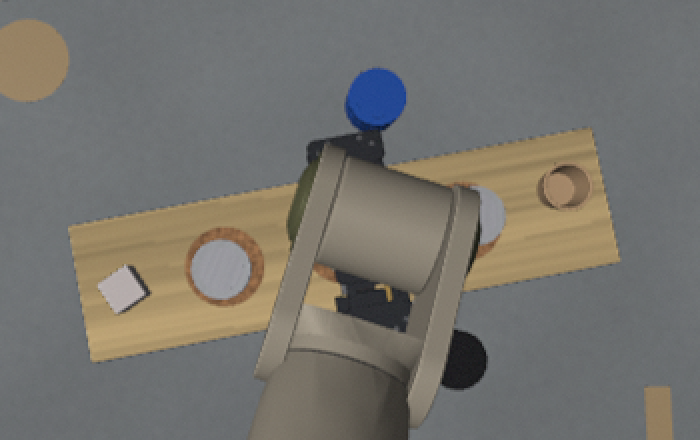

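The top crop shows the arm over tin b. Tin a, partly hidden at (485,215), is standing on its disc. The cup (562,187) and prop (122,288) haven't moved. Next is b.

Request:
{"op": "jog_arm", "data": {"targets": [[1,[0,0,3.5],0],[1,[0,0,3],0],[1,[0,0,2],0],[1,[0,0,1.0],0],[1,[0,0,0.5],0],[1,[0,0,0],0],[1,[0,0,0],0]]}}

```text
t: 8.08
tool_pos: [0.5715, -0.0712, 0.0438]
tcp_rot: [3.14, 0.001, 1.732]
force: [-0.1, -0.0, -0.4]
width: 0.0882
grip_force: 0.0
```

Request:
{"op": "jog_arm", "data": {"targets": [[0.4,[0,0,0],0],[0.3,[0,0,0],0],[0.2,[0,0,0],0],[-0.2,[0,0,0],0],[-1,[0,0,0],0],[-1,[0,0,0],0],[-1,[0,0,0],0],[-1,[0,0,0],0]]}}

```text
t: 8.75
tool_pos: [0.571, -0.0705, 0.0435]
tcp_rot: [3.141, 0.0, 1.733]
force: [-2.5, -0.8, 5.9]
width: 0.0627
grip_force: 30.0
```

Request:
{"op": "jog_arm", "data": {"targets": [[-1,[0,0,-0.3],0],[-1,[0,0,-0.7],0],[-1,[0,0,-1],0],[-1,[0,0,-1],0],[-1,[0,0,-1],0],[-1,[0,0,-0.7],0],[-1,[0,0,-0.3],0],[-1,[0,0,0],0],[-1,[0,0,0],0],[-1,[0,0,0],0]]}}

```text
t: 9.58
tool_pos: [0.5706, -0.0704, 0.0925]
tcp_rot: [-3.141, -0.0, 1.733]
force: [0.1, -0.0, -6.1]
width: 0.0631
grip_force: 30.0
```

Request:
{"op": "jog_arm", "data": {"targets": [[-1,[0,0,0],0],[-1,[0,0,0],0],[-1,[0,0,0],0],[-1,[0,0,0],0],[-1,[0,0,0],0]]}}

```text
t: 10.0
tool_pos: [0.5708, -0.0705, 0.0928]
tcp_rot: [-3.141, -0.0, 1.733]
force: [0.1, -1.0, -5.3]
width: 0.0625
grip_force: 30.0
```

Request:
{"op": "jog_arm", "data": {"targets": [[-1,[0,0,0],0],[-1,[0,0,0],0],[-1,[0,0,0],0],[-1,[0,0,0],0],[-1,[0,0,0],0]]}}

```text
t: 10.42
tool_pos: [0.5708, -0.0705, 0.093]
tcp_rot: [-3.142, 0.0, 1.733]
force: [-0.2, 0.3, -5.4]
width: 0.0628
grip_force: 30.0
```

Tin b reads about 5.4 N and is the heavy one. I'll set it back and still lift c.

Request:
{"op": "jog_arm", "data": {"targets": [[-1,[0,0,0.7],0],[-1,[0,0,1],0],[-1,[0,0,1],0],[-1,[0,0,0.9],0],[-1,[0,0,0.6],0],[-1,[0,0,0.3],0],[-1,[0,0,0.2],0],[-1,[0,0,0.15],0],[-1,[0,0,0],0],[-1,[0,0,0],0]]}}

```text
t: 11.25
tool_pos: [0.571, -0.0705, 0.0447]
tcp_rot: [3.141, 0.0, 1.733]
force: [0.4, -0.6, -5.1]
width: 0.0627
grip_force: 30.0
```

Request:
{"op": "jog_arm", "data": {"targets": [[-1,[0,0,0.05],0],[-1,[0,0,0.05],0],[-1,[0,0,0],0],[-1,[0,0,0],0],[-1,[0,0,0],0],[-1,[0,0,0],0]]}}

```text
t: 11.75
tool_pos: [0.5709, -0.0705, 0.0435]
tcp_rot: [3.142, 0.0, 1.733]
force: [-1.4, 0.3, -3.8]
width: 0.0626
grip_force: 30.0
```

Only partly down, so a little lower.

Request:
{"op": "jog_arm", "data": {"targets": [[-1,[0,0,0.03],0],[-1,[0,0,0.03],0],[-1,[0,0,0],0],[-1,[0,0,0],0],[-1,[0,0,0],0],[-1,[0,0,0],0]]}}

```text
t: 12.25
tool_pos: [0.5709, -0.0705, 0.0435]
tcp_rot: [3.141, 0.0, 1.733]
force: [-3.8, 0.9, 5.8]
width: 0.0629
grip_force: 30.0
```

Request:
{"op": "jog_arm", "data": {"targets": [[0.6,[0,0,0],0],[1,[0,0,0],0],[1,[0,0,0],0],[1,[0,0,0],0],[1,[0,0,0],0]]}}

```text
t: 12.67
tool_pos: [0.571, -0.0705, 0.0428]
tcp_rot: [3.141, 0.0, 1.733]
force: [-0.3, -0.1, -0.4]
width: 0.0882
grip_force: 0.0
```

Request:
{"op": "jog_arm", "data": {"targets": [[1,[0,0,-1.5],0],[1,[0,0,-3],0],[1,[0,0,-3],0],[1,[0,0,-2.5],0],[1,[3,-0.1,0],0],[1,[4,-0.1,0],0],[1,[4,-0.1,0],0],[1,[3.2,-0.1,0],0],[1,[0,0,0],0],[1,[0,0,0],0]]}}

```text
t: 13.5
tool_pos: [0.5437, 0.0703, 0.143]
tcp_rot: [3.141, 0.0, 1.736]
force: [-0.0, 0.1, 0.2]
width: 0.088
grip_force: 0.0
```

```bash
python3 - <<'E'
from h import *
togo(*T['c'],.043)
im=capture("top"); cv2.imwrite("pics/top3.png",im[100:320,150:500,::-1].repeat(2,0).repeat(2,1))
E
```

```text
t 13.5 pos [0.5437 0.0703 0.143 ] [3.141 0.    1.736] shift cm [-0.11  0.13 10.  ] roll 0.003 F [-0.    0.14  0.23] w 0.088 q6 [-0.0873495 -0.2520858]
```

View pics/top3.png

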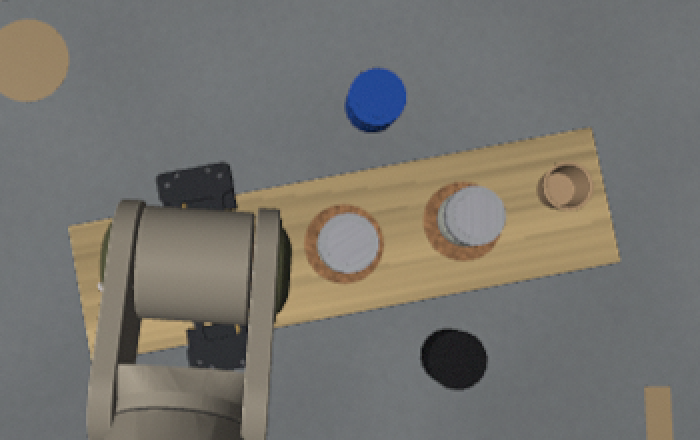

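Tins a (473,215) and b (348,243) are standing upright on their discs, and the cup hasn't moved. Now c.

Request:
{"op": "jog_arm", "data": {"targets": [[1,[0,0.1,3.5],0],[1,[0,0,3],0],[1,[0,0,2],0],[1,[0,0,1.0],0],[1,[0,0,0.5],0],[1,[0,0,0],0],[1,[0,0,0],0]]}}

```text
t: 14.13
tool_pos: [0.5457, 0.0687, 0.0437]
tcp_rot: [3.14, 0.0, 1.732]
force: [-0.7, 0.6, -0.6]
width: 0.0881
grip_force: 0.0
```

Request:
{"op": "jog_arm", "data": {"targets": [[0.4,[0,0,0],0],[0.3,[0,0,0],0],[0.2,[0,0,0],0],[-0.2,[0,0,0],0],[-1,[0,0,0],0],[-1,[0,0,0],0],[-1,[0,0,0],0],[-1,[0,0,0],0]]}}

```text
t: 14.8
tool_pos: [0.5451, 0.0692, 0.0433]
tcp_rot: [3.141, 0.0, 1.733]
force: [-1.7, 0.5, 5.3]
width: 0.0625
grip_force: 30.0
```

Request:
{"op": "jog_arm", "data": {"targets": [[-1,[0,0,-0.3],0],[-1,[0,0,-0.7],0],[-1,[0,0,-1],0],[-1,[0,0,-1],0],[-1,[0,0,-1],0],[-1,[0,0,-0.7],0],[-1,[0,0,-0.3],0],[-1,[0,0,0],0],[-1,[0,0,0],0],[-1,[0,0,0],0]]}}

```text
t: 15.63
tool_pos: [0.5447, 0.0692, 0.0925]
tcp_rot: [-3.141, -0.0, 1.733]
force: [0.2, -0.4, -2.1]
width: 0.063
grip_force: 30.0
```

Request:
{"op": "jog_arm", "data": {"targets": [[-1,[0,0,0],0],[-1,[0,0,0],0],[-1,[0,0,0],0],[-1,[0,0,0],0],[-1,[0,0,0],0]]}}

```text
t: 16.05
tool_pos: [0.545, 0.0692, 0.0928]
tcp_rot: [-3.141, -0.0, 1.733]
force: [0.7, -0.5, -1.8]
width: 0.0626
grip_force: 30.0
```

Request:
{"op": "jog_arm", "data": {"targets": [[-1,[0,0,0],0],[-1,[0,0,0],0],[-1,[0,0,0],0],[-1,[0,0,0],0],[-1,[0,0,0],0]]}}

```text
t: 16.47
tool_pos: [0.545, 0.0692, 0.0929]
tcp_rot: [3.142, -0.0, 1.733]
force: [0.4, 0.3, -1.5]
width: 0.0627
grip_force: 30.0
```

Request:
{"op": "jog_arm", "data": {"targets": [[-1,[0,0,0.7],0],[-1,[0,0,1],0],[-1,[0,0,1],0],[-1,[0,0,0.9],0],[-1,[0,0,0.6],0],[-1,[0,0,0.3],0],[-1,[0,0,0.2],0],[-1,[0,0,0.15],0],[-1,[0,0,0],0],[-1,[0,0,0],0]]}}

```text
t: 17.3
tool_pos: [0.5452, 0.0692, 0.0446]
tcp_rot: [3.141, 0.0, 1.733]
force: [-0.9, 0.0, -2.4]
width: 0.0627
grip_force: 30.0
```

Request:
{"op": "jog_arm", "data": {"targets": [[-1,[0,0,0.05],0],[-1,[0,0,0.05],0],[-1,[0,0,0.03],0],[-1,[0,0,0],0],[-1,[0,0,0],0],[-1,[0,0,0],0]]}}

```text
t: 17.8
tool_pos: [0.5451, 0.0692, 0.0433]
tcp_rot: [3.141, 0.0, 1.733]
force: [-1.5, 0.7, 3.2]
width: 0.0627
grip_force: 30.0
```

Tin c is light at about 1.8 N and is back on its disc. I'll release it and return to b.

Request:
{"op": "jog_arm", "data": {"targets": [[0.6,[0,0,0],0],[1,[0,0,0],0],[1,[0,0,0],0],[1,[0,0,0],0],[1,[0,0,0],0]]}}

```text
t: 18.22
tool_pos: [0.545, 0.0692, 0.043]
tcp_rot: [-3.142, -0.0, 1.733]
force: [-0.5, -0.2, 0.6]
width: 0.0883
grip_force: 0.0
```

Request:
{"op": "jog_arm", "data": {"targets": [[1,[0,0,-1.5],0],[1,[0,0,-3],0],[1,[0,0,-3],0],[1,[0,0,-2.5],0],[1,[-3,0.1,0],0],[1,[-4,0.1,0],0],[1,[-4,0.1,0],0],[1,[-3.2,0,0],0],[1,[0,0,0],0],[1,[0,0,0],0]]}}

```text
t: 19.05
tool_pos: [0.5708, -0.0717, 0.1427]
tcp_rot: [-3.141, -0.0, 1.73]
force: [0.3, 1.1, 0.6]
width: 0.0884
grip_force: 0.0
```

```bash
python3 - <<'E'
from h import *
togo(.5709,-.0705,.043)
E
```

```text
t 19.05 pos [ 0.5708 -0.0717  0.1427] [-3.141 -0.     1.73 ] shift cm [0.12 0.03 9.97] roll -0.003 F [0.26 1.12 0.62] w 0.0884 q6 [-0.3307694  -0.49010624]
```

Request:
{"op": "jog_arm", "data": {"targets": [[1,[0.1,0,3.5],0],[1,[0,0,3],0],[1,[0,0,2],0],[1,[0,0,1.0],0],[1,[0,0,0.5],0],[1,[0,0,0],0],[1,[0,0,0],0]]}}

```text
t: 19.63
tool_pos: [0.5712, -0.0692, 0.0441]
tcp_rot: [3.14, 0.001, 1.733]
force: [-0.1, -0.7, 0.4]
width: 0.0883
grip_force: 0.0
```

Request:
{"op": "jog_arm", "data": {"targets": [[0.4,[0,0,0],0],[0.3,[0,0,0],0],[0.2,[0,0,0],0],[-0.2,[0,0,0],0],[-1,[0,0,0],0],[-1,[0,0,0],0],[-1,[0,0,0],0],[-1,[0,0,0],0]]}}

```text
t: 20.3
tool_pos: [0.5708, -0.0696, 0.0435]
tcp_rot: [3.141, 0.0, 1.733]
force: [-2.6, -0.2, 5.7]
width: 0.063
grip_force: 29.9
```

Request:
{"op": "jog_arm", "data": {"targets": [[-1,[0,0,-0.3],0],[-1,[0,0,-0.7],0],[-1,[0,0,-1.5],0],[-1,[0,0,-2],0],[-1,[0,0,-2],0],[-1,[0,0,-2],0],[-1,[0,0,-2],0],[-1,[0,0,-2],0],[-1,[0,0,-1.5],0],[-1,[0,0,-0.7],0]]}}

```text
t: 21.13
tool_pos: [0.571, -0.0695, 0.192]
tcp_rot: [3.14, 0.001, 1.733]
force: [0.4, -0.2, -4.8]
width: 0.0627
grip_force: 29.9
```

Request:
{"op": "jog_arm", "data": {"targets": [[-1,[0,0,-0.3],0],[-1,[0,0,0],0],[-1,[0,0,0],0],[-1,[0,0,0],0],[-1,[0,0,0],0],[-1,[0,0,0],0],[-1,[0,0,0],0],[-1,[0,0,0],0]]}}

```text
t: 21.8
tool_pos: [0.5707, -0.0695, 0.1929]
tcp_rot: [-3.141, -0.0, 1.733]
force: [-0.5, -0.3, -5.9]
width: 0.0623
grip_force: 29.9
```

```bash
python3 - <<'E'
from h import *
togo(.5709,-.0705,.043)
a=capture("top")[100:320,150:500].repeat(2,0)[:300].repeat(2,1)
b=capture("side")[60:310,180:400]
a=cv2.resize(capture("top")[130:300,170:480],(500,274));b=cv2.resize(b,(290,330))
o=np.zeros((330,790,3),np.uint8);o[:274,:500]=a;o[:,500:]=b
cv2.imwrite("pics/fin.png",o[:,:,::-1])
E
```

```text
t 21.8 pos [ 0.5707 -0.0695  0.1929] [-3.141 -0.     1.733] shift cm [-1.100e-01  1.000e-02  1.498e+01] roll -0.0 F [-0.48 -0.26 -5.89] w 0.0623 q6 [-0.32701407 -0.48900266]
```

View pics/fin.png

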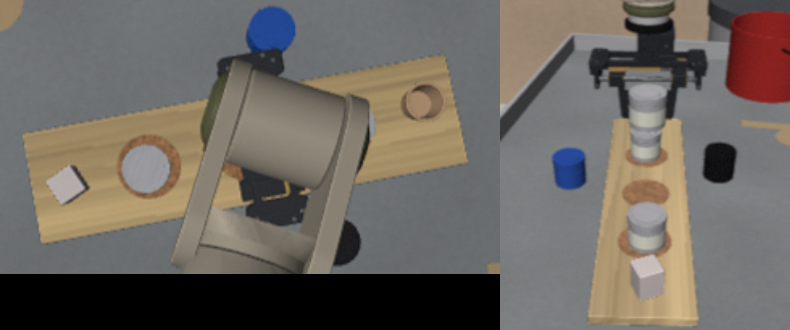

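The heavy tin is held upright about 15 cm above the board, at (647,105) in the side crop. Tins a (645,147) and c (647,225) are standing on their discs, the middle disc is empty, and the cup and prop haven't moved.

```bash
python3 -c "
from rig import *
print(hand_in())"
```

```text
the job is handed in; nothing more can be done
None
```

I handed the job in at about 22 s: the middle tin is the heaviest (about 0.55 kg) and is held upright about 15 cm above the board, with the other two back on their discs and the cup and prop where they were.

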